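# Open the dosing gate by hand

## Robot

A 6-joint arm with a two-finger parallel gripper is mounted at the origin on the work surface. World frame = base frame: x ahead of the robot, y to its left, z up, the work surface at z = 0. Lengths are in mm, angles in degrees, forces in N, time in s.
With the tool pointing down it reaches from about 400 to 825 mm from the base axis. Payload 7 kg.
Tool frame: the origin (TCP) lies between the finger pads; the fingertips stand 14 mm ahead of it and the grasp point (between the pads) lies 5 mm behind it; z points along the fingers, y is the line along which they close (so a half turn about z gives the same grasp; the last joint's range is limited). The gripper opens to 88 mm and grips with 3 to 60 N. Pads are 19 mm wide; open, the fingers measure 130 mm over their backs; the gripper's body (78 mm by 193 mm) begins 47 mm behind the grasp point.
Start: joints at [-58.551, 20.546, 0.682, 0, -70.136, -16.507], TCP at [174.025, -652.158, 240.561] pointing down, gripper open.
Joint ranges: [-176.03, 176.03], [-82.01, 121.73], [-58.28, 71.71], [-173.87, 95.51], [-174.79, -0.11], [-173.66, 173.66]. Speed limits (degrees/s): [136.94, 136.94, 172.46, 180, 180, 180].

## Interface

Orientations are given as [roll, pitch, yaw] about the fixed x, y, z axes, in that order (R = Rz(yaw) Ry(pitch) Rx(roll)).
In Python, from rig import get_state, capture, sign_off gives the robot as it stands.
- The arm moves only by the tool apply_moves, never from a script. Its argument "rows" is text: rows parted by semicolons, each of 7 numbers parted by spaces: the shift along the tool's x, y, z in m, then the turn, a rotation vector about the tool's x, y, z in degrees, then the opening in per cent of the stroke, from 0 (shut) to 100 (fully open). In form: dx dy dz rx ry rz gripper; .... A call has 1 to 5 rows; each row is the pose to reach, as a shift and turn from the pose commanded when the call began, along the tool's axes at that moment; what a row does not reach only later rows make up. A row lasts 1/10 s, in which the tool goes at most 50 mm and 8.59 degrees, less where a joint would pass 70% of its speed; a pose out of reach is approached as far as the arm can. A call with a gripper value outside its range is refused whole. The fingers move at their own pace and stop on an object; "newtons" is the grip in N (left out, the last holds). Time passes only in rows, so rows that repeat a pose let the fingers close. It gives the time, the measured TCP pose, the force, the opening and the grip force at its end, in the units of the state.
- get_state(): the state, without advancing time (a new reading comes with each control period).
- capture(name): name is "scene" or "top" or "wrist"; returns a dict with "frame" (400x640x3 uint8, red, green, blue), "fov_y" (degrees; the focal length in pixels is half the picture's height over the tangent of half this angle, whatever the lens; pixels are square), "cx", "cy" (the principal point, pixels), "world_to_cam" (4x4, takes a point from world to camera coordinates); the wrist camera has in their place "T_tool_cam" (4x4, takes a point from camera to tool coordinates, whose origin is the TCP and whose axes are the flange's). Camera axes: x right, y down, z forward; pixel columns grow to the right and rows downward; lengths in mm; the calibration is good to about 2 mm. A picture is of the moment at which its call begins: read the wrist's pose just before it. There is no depth.
- sign_off(): hands the job in; it is judged then, once.
The state is a dict: "clock": time; "q": joint angles; "joint_vel": joint speeds; "joint_efforts": joint torques, N m; "tool_pos": TCP position; "orientation": TCP orientation; "ft_force": force on the tool from outside, world axes, zero at the start; "moment": the same for the moment, N m; "finger_gap": finger opening in mm; "finger_force": force on a finger pad.
Only numpy, scipy, OpenCV 4.12 (cv2) and the standard library are available. Lean on these libraries where they do the work, as an engineer would, in place of code of your own. Each camera call takes 0.05 s, during which the arm holds its last target. There are 200 camera calls.

## Task

On the bean dosing stand, set the loose metal tube, still the same way up, over the short spigot so that it sits fully home on the plate around it, leaving the gate shut until then. Then take the upright handle and pull the spring-loaded gate out until its pointer lines up with the ridge of the small clip on the deck's edge, and finish while still holding it there: do not let go. Leave the tamper and both cups where they stand.

Things in the scene. Friction and masses are not known exactly. Their poses are not given: they have to be found in the camera images.
- tube: The loose straight aluminium tube, open at both ends: 54 mm outside diameter, 43 mm bore, 75 mm tall, about 0.14 kg. It starts upright on the counter. Origin: centre of its lower end; z along its axis, up.
- stand: The fixed dosing stand: a white and steel bench frame, 150 x 250 mm in plan (its x by its y), deck top 140 mm above the counter, standing turned by up to 0.35 rad. Origin: centre of its underside. x points away from the robot, y to the robot's left (before the turn), z up. Above the deck run two guide strips along y (to 152 mm), and on them near the +y end lies an 80 x 80 mm steel plate that carries the spigot. The gate slides between the strips.
- spigot (a point): The centre of the foot of the spigot, on the top face of the 80 x 80 mm steel plate, 160 mm above the counter (70 mm from the stand's centre towards its +y). The spigot is a vertical steel stub, 40 mm in diameter and 30 mm tall, its top 8 mm tapering to 32 mm; the tube goes over it with 1.5 mm clearance all round. When the tube is home its lower end is at this point. Axes as the stand's.
- gate (a joint): Travel of the spring-return gate in m: 0 shut (where the spring holds it), growing as it is pulled along the stand's -y (away from the spigot), stop at 0.065. Pulling force about 2 N at the start, growing by 0.8 N per 10 mm (about 6 N at 50 mm); let go, it springs shut.
- pull (a point): The gate's handle: an upright black square post, 16 x 16 mm and 66 mm tall, faces along the stand's x and y, fixed on the gate plate and moving with it. This point: centre of its foot, 149 mm above the counter; its top is 215 mm above the counter. With the gate shut it stands 110 mm from the spigot's axis along the stand's -y.
- pointer (a point): The tip of the gate's pointer, a dark thin bar (4 mm wide along y) that reaches 49 mm from the post's centre along the stand's +x, away from the robot, 155 mm above the counter. Level along y with the post's centre; moves with the gate.
- mark (a point): The mark: the steel ridge, 4 mm wide, on top of the small black clip (22 mm long) fixed on the deck's far edge, on the stand's -y half, 25 to 50 mm of gate travel from the shut pointer. The point is the middle of the ridge's near end, 155 mm above the counter, 3 mm beyond the pointer's tip in the stand's x when aligned. Axes as the stand's; the gate is at the mark when pointer and mark have the same y in the stand's frame.
- tamper: Bystander: coffee tamper standing on its 58 mm disc, 85 mm tall, dark steel. Origin: centre of its underside.
- cup: Bystander: white ceramic cup, 80 mm wide at the rim, 62 mm tall. Origin: centre of its underside.
- dose_cup: Bystander: steel dosing cup, 66 mm wide, 75 mm tall, standing on the stand's base plate under the spigot. Origin: centre of its underside.
There are look-alikes about, which are no part of the job. What is shaped like the tube but red is not meant.

How it is judged:
By the outcome, as a careful person would: the job done as asked, in the order asked, and still so for the second after the job is handed in, while the arm keeps its last pose, push and grip.
It also fails if it takes over 58 s, if anything falls off the work surface, if the arm or the gripper's body presses on something with over 40 N, if the wrist force passes 120 N, or if a joint passes its speed limit or range.

## Working session

There is one attempt and no reset: what is moved stays moved. The work goes in short steps, Python scripts to look and compute and a tool call to move; the robot and the scene stay as the last step left them, time stands still between calls to the robot, and variables do not carry over. Pictures are saved under pics/ and viewed, at most 11 in all, crops included, and the job is handed in when it is done.

Besides the shell and the picture viewer there is one more tool, called after "Call:" as name(argument=value, ...) on one line, values as JSON. apply_moves: Moves the arm, as the interface text tells. Its arguments: {"type":"object","properties":{"rows":{"type":"string"},"newtons":{"type":"number"}},"required":["rows"]}

```bash
mkdir -p pics
cat > h.py <<'E'
import numpy as np, cv2
from rig import get_state, capture, sign_off
from scipy.spatial.transform import Rotation as R
def K(c):
    f=200/np.tan(np.radians(c["fov_y"])/2); return f,c["cx"],c["cy"]
def w2c(c,s=None):
    if "world_to_cam" in c: return np.array(c["world_to_cam"])
    T=np.eye(4);T[:3,:3]=R.from_euler("xyz",s["orientation"],degrees=True).as_matrix();T[:3,3]=s["tool_pos"]
    return np.linalg.inv(T@np.array(c["T_tool_cam"]))
def ray(c,M,u,v):
    f,cx,cy=K(c); d=M[:3,:3].T@np.array([(u-cx)/f,(v-cy)/f,1]); return -M[:3,:3].T@M[:3,3],d
def onz(c,M,u,v,z):
    o,d=ray(c,M,u,v); return o+d*(z-o[2])/d[2]
def proj(c,M,p):
    f,cx,cy=K(c); q=M[:3,:3]@np.array(p,float)+M[:3,3]; return np.array([f*q[0]/q[2]+cx,f*q[1]/q[2]+cy])
def save(n,im,k=1): cv2.imwrite(f"pics/{n}.png",cv2.cvtColor(cv2.resize(im,None,fx=k,fy=k,interpolation=cv2.INTER_CUBIC),cv2.COLOR_RGB2BGR))
E
python3 - <<'E'
from h import *
import pickle
s=get_state();print(s)
for n in("scene","top","wrist"):
    c=capture(n);save(n+"0",c["frame"]);pickle.dump(c,open(n+".pkl","wb"));print(n,{k:v for k,v in c.items() if k!="frame"})
E
```

```text
{'clock': 0.0, 'q': array([-5.85493786e+01,  2.05906120e+01,  6.35255702e-01, -1.96502482e-02,
       -7.01368514e+01, -1.65066941e+01]), 'joint_vel': array([-0.0134718 , -0.02034631, -0.0319576 ,  0.00612685,  0.04767451,
       -0.00037735]), 'joint_efforts': array([-9.02587344e-04, -5.82722139e+01,  2.93054849e+01,  6.99767634e+00,
        6.89112276e-03, -1.49005054e-04]), 'tool_pos': array([ 173.91881922, -651.73390444,  239.64470391]), 'orientation': array([ 1.79906344e+02, -8.48981504e-03, -1.65062757e+02]), 'ft_force': array([-0.50000736, -0.47847044, -0.79154813]), 'moment': array([-0.0238436 ,  0.03592903, -0.01621065]), 'finger_force': 0.0, 'finger_gap': 87.5344362730191}
scene {'fov_y': 55.39332341260814, 'cx': 319.9363154654012, 'cy': 203.19524579675777, 'world_to_cam': array([[-3.97067357e-01,  9.17651698e-01,  1.59020267e-02,
         2.50889487e+02],
       [ 7.17153080e-01,  3.21030972e-01, -6.18571399e-01,
        -3.20114504e+02],
       [-5.72738138e-01, -2.34210323e-01, -7.85567661e-01,
         1.11988718e+03],
       [ 0.00000000e+00,  0.00000000e+00,  0.000000
[... 220 characters left out ...]
,
       [-9.97680677e-01,  1.48463964e-02, -6.64292941e-02,
         5.48768627e+02],
       [ 6.63408480e-02, -6.37309718e-03, -9.97776666e-01,
         1.23242190e+03],
       [ 0.00000000e+00,  0.00000000e+00,  0.00000000e+00,
         1.00000000e+00]])}
wrist {'fov_y': 68.69764803090197, 'cx': 320.0898213205152, 'cy': 202.18457278451444, 'T_tool_cam': array([[ 1.24019093e-03, -9.63137636e-01, -2.69006239e-01,
         7.35813120e+01],
       [ 9.99998832e-01,  1.43475545e-03, -5.26669891e-04,
        -1.45548299e-02],
       [ 8.93213759e-04, -2.69005271e-01,  9.63138290e-01,
        -1.43116838e+02],
       [ 0.00000000e+00,  0.00000000e+00,  0.00000000e+00,
         1.00000000e+00]])}
```

View pics/scene0.png

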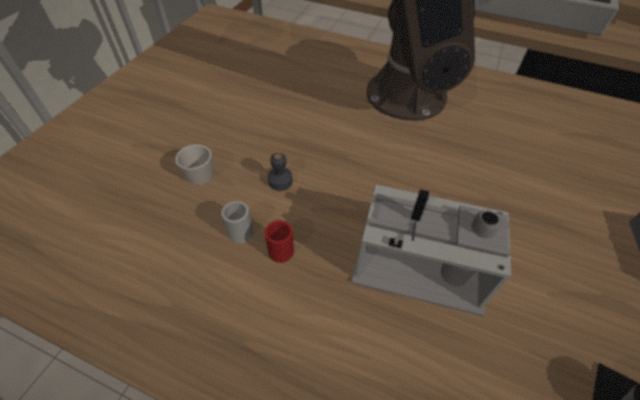

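View pics/top0.png

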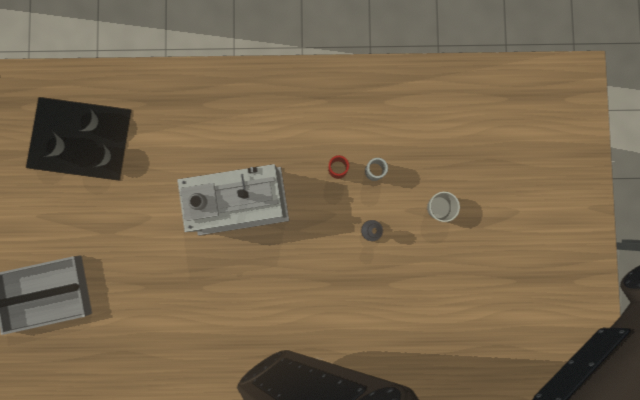

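The scene view shows the grey tube at (236,222), red look-alike at (280,241), cup (195,165), tamper (280,172), and the stand at (435,245). In the top view, the candidates are:
- aluminium tube (376,168): chosen
- red tube (338,167)
- white cup (444,207)
- tamper (372,231)
- spigot (197,201)

Next is a close crop to check the choice and get the stand's points.

Run:
```python
from h import *
import pickle
c=pickle.load(open("top.pkl","rb"));M=w2c(c)
save("crop",c["frame"][140:250,172:402],3.4)
s=pickle.load(open("scene.pkl","rb"));N=w2c(s)
for n,u,v,z in [("tube",376,168,75),("red",338,167,75),("tamper",372,231,80),("cup",444,207,62),("spig",197,201,190),("post",243,194,215),("mark",252,170,155)]: print(n,onz(c,M,u,v,z).round())
for n,u,v,z in [("tube",236,211,75),("spig",488,217,190),("post",422,192,215),("mark",396,242,155)]: print(n,onz(s,N,u,v,z).round())
```

```text
tube [ 614. -191.   75.]
red [618. -92.  75.]
tamper [ 451. -176.   80.]
cup [ 511. -367.   62.]
spig [528. 241. 190.]
post [541. 130. 215.]
mark [603. 118. 155.]
tube [ 617. -188.   75.]
spig [531. 246. 190.]
post [546. 136. 215.]
mark [613. 124. 155.]
```

View pics/crop.png

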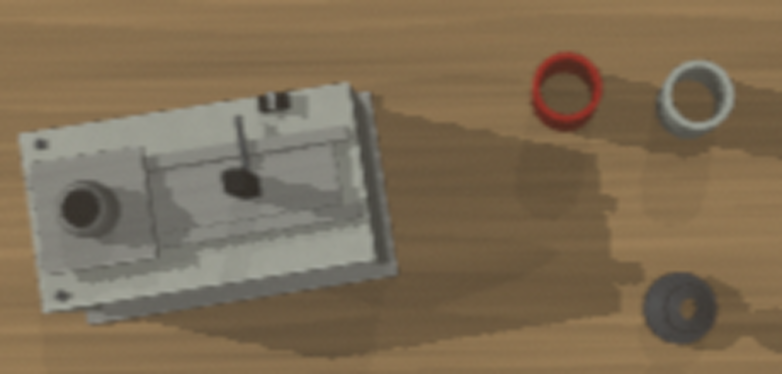

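The crop shows the grey tube at (695,97), distinct from the red one at (567,90). Also visible are the spigot (85,208), post top (240,182), pointer (240,130) and clip (274,102). The tube is at about (615,-190) and the stand yaw is about 7°. I'll go above the tube with the fingers closing along the stand's x.

```bash
cat >> h.py <<'E'
def rel(p,yaw,s=None):
    s=s or get_state(); A=R.from_euler("xyz",s["orientation"],degrees=True)
    B=R.from_euler("xyz",[180,0,yaw],degrees=True)
    d=A.inv().apply(np.array(p)-s["tool_pos"])/1000; r=(A.inv()*B).as_rotvec(degrees=True)
    print("REL",d.round(4),r.round(2),"t",s["clock"])
E
python3 -c "
from h import *
rel([615,-190,240],-83)"
```

```text
REL [-5.452e-01  3.325e-01  2.000e-04] [ 7.000e-02  5.000e-02 -8.206e+01] t 0.15
```

Call:
apply_moves(rows="-0.042 0.026 0 0 0 -8 100;-0.084 0.051 0 0 0 -16 100;-0.126 0.077 0 0 0 -24 100;-0.168 0.102 0 0 0 -32 100;-0.21 0.128 0 0 0 -40 100")

```text
clock: 0.65
tool_pos: [344.9, -472.8, 240.4]
orientation: [180.0, 0.0, -124.7]
ft_force: [1.6, 0.1, 0.1]
finger_gap: 88.0
finger_force: 0.0
```

```bash
python3 -c "
from h import *
print(get_state()['tool_pos'],get_state()['orientation']);rel([615,-190,240],-83)"
```

```text
[ 344.87450316 -472.76255772  240.43062428] [ 1.79992662e+02  3.52690265e-03 -1.24743172e+02]
REL [-0.3863 -0.0608  0.0004] [ 1.000e-02  1.000e-02 -4.174e+01] t 0.65
```

Call:
apply_moves(rows="-0.045 -0.007 0 0 0 -8 100;-0.09 -0.014 0 0 0 -16 100;-0.135 -0.021 0 0 0 -24 100;-0.18 -0.028 0 0 0 -32 100;-0.225 -0.035 0 0 0 -41.5 100")

```text
clock: 1.15
tool_pos: [502.7, -308.6, 240.6]
orientation: [180.0, 0.0, -84.1]
ft_force: [0.6, -1.4, 0.4]
finger_gap: 87.8
finger_force: 0.0
```

```bash
python3 -c "
from h import *
rel([615,-190,240],-83)"
```

```text
REL [-0.1065 -0.1238  0.0006] [ 0.    0.01 -1.12] t 1.15
```

Call:
apply_moves(rows="-0.032 -0.037 0 0 0 0 100;-0.064 -0.074 0 0 0 0 100;-0.106 -0.124 0 0 0 0 100;-0.106 -0.124 0 0 0 0 100;-0.106 -0.124 0 0 0 0 100")

```text
clock: 1.65
tool_pos: [616.3, -190.7, 239.5]
orientation: [179.9, 0.0, -84.3]
ft_force: [-0.4, 0.1, -0.8]
finger_gap: 87.6
finger_force: 0.0
```

Run:
```python
from h import *
s=get_state();c=capture("wrist");save("w1",c["frame"]);M=w2c(c,s);print(s["tool_pos"],s["orientation"])
hsv=cv2.cvtColor(c["frame"],cv2.COLOR_RGB2HSV)
m=((hsv[...,1]<45)&(hsv[...,2]>90)).astype(np.uint8)*255
for k in cv2.findContours(m,cv2.RETR_CCOMP,cv2.CHAIN_APPROX_NONE)[0]:
    if len(k)>60:
        e=cv2.fitEllipse(k);print(np.round(e[0]),np.round(e[1],1),onz(c,M,*e[0],75).round(1))
```

```text
[ 616.26633205 -190.73700484  239.53747791] [ 1.79928872e+02  1.93552464e-02 -8.43000477e+01]
[226. 381.] [ 41.7 393.2] [712.1  77.   75. ]
[448. 302.] [ 9.8 21.9] [446.6 -68.6  75. ]
[198. 306.] [25.1 35.8] [748.  -32.6  75. ]
[622. 247.] [ 7.1 41.2] [ 264.8 -159.5   75. ]
[429. 250.] [15.3 26.7] [ 483.3 -133.2   75. ]
[216. 248.] [15.4 34.2] [ 726.7 -111.7   75. ]
[319. 185.] [47.4 53.4] [ 616.5 -196.3   75. ]
[321. 185.] [30.4 39.5] [ 614.3 -196.7   75. ]
[438.  31.] [69.2 91.6] [ 520.5 -354.9   75. ]
[433.  17.] [17.2 44.2] [ 527.5 -365.4   75. ]
[ 25. 170.] [ 60.9 318.6] [ 926.9 -181.7   75. ]
```

View pics/w1.png

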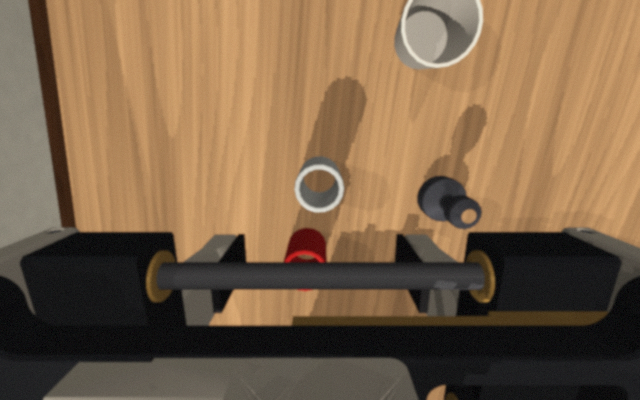

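The wrist view shows the grey tube's rim centred at (320,188), the red tube at (306,255), the tamper at (450,205) and the cup at (440,30). The tube is the right one. I'll refine the rim, then descend to grasp height 52.

```bash
cat >> h.py <<'E'
def circ(c,M,u0,v0,z,r,lo=150,w=45):
    g=cv2.cvtColor(c["frame"],cv2.COLOR_RGB2HSV); m=((g[...,2]>lo)&(g[...,1]<50)).astype(np.uint8)*255
    k=np.zeros_like(m); cv2.circle(k,(u0,v0),w,255,-1); m&=k
    cs=max(cv2.findContours(m,cv2.RETR_EXTERNAL,cv2.CHAIN_APPROX_NONE)[0],key=len)
    e=cv2.minEnclosingCircle(cs); P=np.array([onz(c,M,*q[0],z)[:2] for q in cs])
    # circle least squares in the plane
    A=np.c_[2*P,np.ones(len(P))]; x=np.linalg.lstsq(A,(P**2).sum(1),rcond=None)[0]
    print("circ",x[:2].round(1),"r",np.sqrt(x[2]+x[0]**2+x[1]**2).round(1),"px",np.round(e,1) if 0 else e)
    return x[:2]
E
python3 - <<'E'
from h import *
s=get_state();c=capture("wrist");M=w2c(c,s)
for lo in(150,170,190): p=circ(c,M,320,188,75,27,lo)
rel([*p,57],-83); rel([*p,140],-83)
E
```

```text
circ [ 616.3 -192.9] r 26.0 px ((317.9114685058594, 188.46987915039062), 24.613981246948242)
circ [ 616.5 -192.7] r 25.7 px ((317.7635498046875, 188.6798095703125), 24.362319946289062)
circ [ 616.6 -192.4] r 25.2 px ((317.478271484375, 189.5), 23.737796783447266)
REL [-0.     -0.0023  0.183 ] [ 0.06  0.01 -1.43] t 1.75
REL [-0.0001 -0.0022  0.1   ] [ 0.06  0.01 -1.43] t 1.75
```

Call:
apply_moves(rows="0 -0.002 0.045 0 0 -1 100;0 -0.002 0.09 0 0 -1 100;0 -0.002 0.135 0 0 -1 100;0 -0.002 0.175 0 0 -1 100;0 -0.002 0.192 0 0 -1 100")

```text
clock: 2.25
tool_pos: [613.4, -193.8, 44.7]
orientation: [179.7, 0.1, -83.6]
ft_force: [-0.4, 1.1, 0.3]
finger_gap: 88.0
finger_force: 0.0
```

Call:
apply_moves(rows="0 0 0 0 0 0 60;0 0 0 0 0 0 50;0 0 0 0 0 0 45;0 0 0 0 0 0 45;0 0 0 0 0 0 45", newtons=25)

```text
clock: 2.75
tool_pos: [617.6, -192.7, 49.9]
orientation: [-179.9, -0.0, -83.5]
ft_force: [-0.1, 0.2, -0.1]
finger_gap: 53.2
finger_force: 0.0
```

Call:
apply_moves(rows="0 0 0 0 0 0 40;0 0 0 0 0 0 40;0 0 0 0 0 0 40;0 0 -0.01 0 0 0 40;0 0 -0.02 0 0 0 40", newtons=25)

```text
clock: 3.25
tool_pos: [616.6, -192.5, 68.8]
orientation: [179.9, 0.0, -83.5]
ft_force: [0.2, 0.3, -2.2]
finger_gap: 52.3
finger_force: 25.0
```

```bash
python3 -c "
from h import *
rel([530,200,360],-83);print(get_state()['tool_pos'])"
```

```text
REL [-0.3999  0.0416 -0.291 ] [ 0.06  0.02 -0.47] t 3.25
[ 616.55266878 -192.46622794   68.84663955]
```

Call:
apply_moves(rows="0 0 -0.045 0 0 0 40;0 0 -0.09 0 0 0 40;-0.02 0.001 -0.13 0 0 0 40;-0.055 0.004 -0.165 0 0 0 40;-0.09 0.006 -0.2 0 0 0 40")

```text
clock: 3.75
tool_pos: [600.0, -103.3, 270.8]
orientation: [-180.0, 0.0, -83.5]
ft_force: [1.3, 0.7, -2.3]
finger_gap: 52.9
finger_force: 25.0
```

Call:
apply_moves(rows="-0.04 0.003 -0.03 0 0 0 40;-0.085 0.006 -0.03 0 0 0 40;-0.13 0.009 -0.03 0 0 0 40;-0.175 0.012 -0.03 0 0 0 40;-0.22 0.015 -0.03 0 0 0 40")

```text
clock: 4.25
tool_pos: [559.8, 114.6, 299.5]
orientation: [-180.0, 0.0, -83.5]
ft_force: [1.0, -1.4, -2.0]
finger_gap: 53.0
finger_force: 25.0
```

Call:
apply_moves(rows="-0.045 0.003 0 0 0 0 40;-0.09 0.006 0 0 0 0 40;-0.135 0.009 0 0 0 0 40;-0.175 0.012 0 0 0 0 40;-0.195 0.014 0 0 0 0 40")

```text
clock: 4.75
tool_pos: [523.6, 308.0, 298.9]
orientation: [180.0, 0.0, -83.3]
ft_force: [0.0, -0.1, -0.4]
finger_gap: 52.9
finger_force: 25.0
```

Call:
apply_moves(rows="0 0 0 0 0 0 40;0 0 0 0 0 0 40;0 0 0 0 0 0 40")

```text
clock: 5.05
tool_pos: [524.8, 304.1, 298.8]
orientation: [180.0, -0.0, -83.5]
ft_force: [-0.5, 0.1, -2.2]
finger_gap: 52.4
finger_force: 25.0
```

Run:
```python
from h import *
import pickle
s=get_state();c=capture("wrist");save("w2",c["frame"]);M=w2c(c,s);print(s["tool_pos"],s["orientation"])
pickle.dump((s,c),open("w2.pkl","wb"))
print(proj(c,M,[529,243,190]))
```

```text
[524.81445564 304.13013846 298.82345361] [ 1.79996854e+02 -4.93582676e-03 -8.35056356e+01]
[322.07576403 134.86818448]
```

View pics/w2.png

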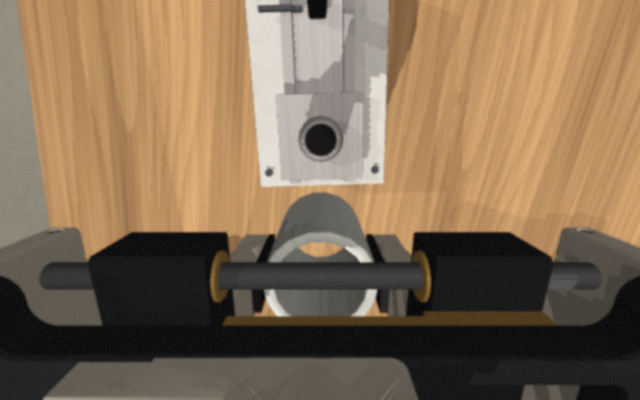

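Run:
```python
from h import *
import pickle
s,c=pickle.load(open("w2.pkl","rb"));M=w2c(c,s);f=c["frame"]
m=(f.max(2)<70).astype(np.uint8)*255;k=np.zeros_like(m);cv2.circle(k,(320,139),17,255,-1)
o=cv2.moments(m&k,True);u,v=o["m10"]/o["m00"],o["m01"]/o["m00"];print(u,v,o["m00"])
print("spig",onz(c,M,u,v,190),onz(c,M,320.5,139,182))
# plate corners for reference, and held tube prediction
A=M[:3,:3]; T=s["tool_pos"]
th=np.linspace(0,2*np.pi,73)
for dz,n in((26.5,"top"),(-48.5,"bot")):
    P=np.array([proj(c,M,T+[27*np.cos(a),27*np.sin(a),dz]) for a in th]);print(n,P.min(0).round(1),P.max(0).round(1))
g=cv2.cvtColor(f,cv2.COLOR_RGB2GRAY);print(g[185:245,321].tolist()); print(g[262,250:275].tolist(),g[262,368:395].tolist())
```

```text
320.4355909694555 139.21912350597609 753.0
spig [529.95820029 246.71297631 190.        ] [529.85066636 247.00032204 182.        ]
top [257.9 232.3] [377.8 338.5]
bot [279.8 191.3] [357.2 264. ]
[182, 172, 167, 169, 164, 166, 155, 136, 110, 99, 93, 93, 98, 95, 94, 93, 97, 96, 95, 93, 94, 93, 92, 94, 95, 94, 96, 91, 96, 92, 93, 96, 94, 97, 96, 99, 95, 96, 97, 93, 93, 93, 89, 92, 93, 93, 105, 128, 151, 161, 161, 156, 157, 152, 147, 145, 145, 158, 171, 176]
[55, 57, 57, 54, 56, 50, 40, 29, 25, 21, 24, 22, 23, 28, 22, 26, 29, 42, 54, 67, 82, 83, 85, 89, 88] [118, 114, 108, 95, 81, 62, 43, 32, 25, 27, 22, 22, 25, 28, 25, 25, 33, 44, 53, 55, 57, 57, 58, 58, 56, 59, 55]
```

The wrist view shows the spigot at (320,139), the held tube's rim around (321,277), and the post top and pointer at the upper edge, around (317,8) and (275,8). The spigot is at (529.9,246.9). I'll move the tube over it.

Call:
apply_moves(rows="0.03 0 0 0 0 0 40;0.05 0 0 0 0 0 40;0.058 0 0.015 0 0 0 40;0.058 0 0.035 0 0 0 40;0.058 0 0.046 0 0 0 40")

```text
clock: 5.6
tool_pos: [531.1, 245.7, 251.5]
orientation: [179.9, -0.0, -83.6]
ft_force: [0.1, -0.2, -2.4]
finger_gap: 52.6
finger_force: 25.0
```

Call:
apply_moves(rows="0 0 0 0 0 0 40;0 0 0 0 0 0 40;0 0 0 0 0 0 40")

```text
clock: 5.9
tool_pos: [531.9, 247.8, 253.6]
orientation: [-179.9, 0.0, -83.4]
ft_force: [-0.5, -1.1, -1.5]
finger_gap: 52.6
finger_force: 25.0
```

Run:
```python
from h import *
s=get_state();print(s["tool_pos"],s["orientation"],s["ft_force"])
a=capture("wrist");b=capture("scene")["frame"];t=capture("top")["frame"]
im=np.hstack([cv2.resize(b[150:300,400:550],(400,400),interpolation=cv2.INTER_CUBIC),cv2.resize(a["frame"][140:380,200:440],(400,400))])
save("c3",im)
```

```text
[531.87787283 247.83800946 253.61356169] [-1.79917760e+02  3.32382461e-02 -8.34495890e+01] [-0.5160131  -1.08396882 -1.47253276]
```

View pics/c3.png

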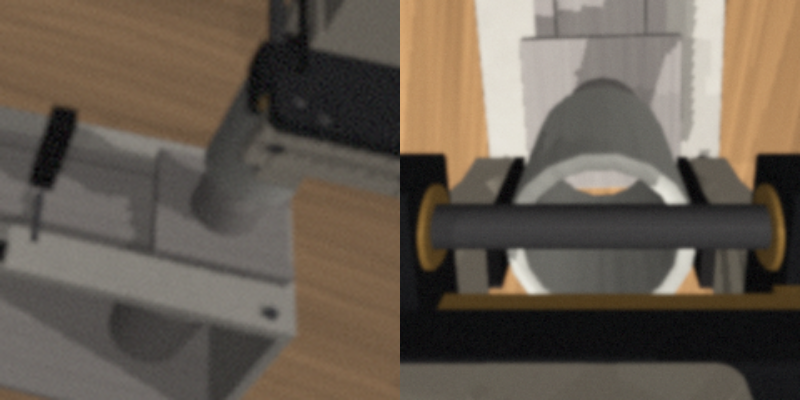

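The tube sits just above the spigot and is aligned as far as visible. In the left panel it is at (225,185), with the spigot covered. Lowering gently.

Call:
apply_moves(rows="0 0 0.006 0 0 0 40;0 0 0.011 0 0 0 40;0 0 0.015 0 0 0 40;0 0 0.019 0 0 0 40;0 0 0.022 0 0 0 40")

```text
clock: 6.55
tool_pos: [531.2, 247.4, 230.0]
orientation: [180.0, -0.0, -83.5]
ft_force: [-0.4, 0.6, -2.5]
finger_gap: 52.6
finger_force: 25.0
```

Call:
apply_moves(rows="0 0 0.003 0 0 0 40;0 0 0.006 0 0 0 40;0 0 0.008 0 0 0 40;0 0 0.008 0 0 0 40")

```text
clock: 6.95
tool_pos: [531.2, 247.4, 222.2]
orientation: [180.0, -0.0, -83.5]
ft_force: [0.7, -0.2, -1.8]
finger_gap: 52.3
finger_force: 25.0
```

Call:
apply_moves(rows="0 0 0.004 0 0 0 40;0 0 0.007 0 0 0 40;0 0 0.01 0 0 0 40;0 0 0.012 0 0 0 40;0 0 0.013 0 0 0 40")

```text
clock: 7.45
tool_pos: [531.3, 247.5, 209.9]
orientation: [180.0, -0.0, -83.5]
ft_force: [-4.3, -0.9, 8.2]
finger_gap: 52.3
finger_force: 25.0
```

Call:
apply_moves(rows="0 0 0.001 0 0 0 40;0 0 0.002 0 0 0 40;0 0 0.002 0 0 0 40")

```text
clock: 7.75
tool_pos: [531.3, 247.4, 209.8]
orientation: [-179.9, 0.0, -83.4]
ft_force: [-7.8, -1.2, 13.3]
finger_gap: 52.7
finger_force: 25.0
```

Contact came at the home height. I'll relieve, open, rise, and verify.

Call:
apply_moves(rows="0 0 -0.001 0 0 0 60;0 0 -0.001 0 0 0 80;0 0 -0.001 0 0 0 90;0 0 -0.001 0 0 0 90;0 0 -0.001 0 0 0 90")

```text
clock: 8.25
tool_pos: [531.4, 247.5, 208.4]
orientation: [180.0, -0.0, -83.5]
ft_force: [0.6, -0.3, 0.3]
finger_gap: 76.8
finger_force: 0.0
```

Call:
apply_moves(rows="0 0 -0.02 0 0 0 90;0 0 -0.06 0 0 0 90;0.02 0 -0.09 0 0 0 90;0.06 0 -0.1 0 0 0 90;0.08 0 -0.1 0 0 0 90")

```text
clock: 8.75
tool_pos: [541.3, 166.8, 311.0]
orientation: [-179.8, 0.1, -83.5]
ft_force: [-0.9, 0.5, -0.9]
finger_gap: 78.8
finger_force: 0.0
```

Call:
apply_moves(rows="0 0 0 0 0 0 90;0 0 0 0 0 0 90;0 0 0 0 0 0 90")

```text
clock: 9.05
tool_pos: [540.4, 168.5, 308.1]
orientation: [180.0, -0.0, -83.5]
ft_force: [0.2, 0.5, 0.1]
finger_gap: 78.8
finger_force: 0.0
```

Run:
```python
from h import *
import pickle
s=get_state();print(s["tool_pos"],s["orientation"])
c=capture("wrist");pickle.dump((s,c),open("w4.pkl","wb"));b=capture("scene");pickle.dump(b,open("s4.pkl","wb"))
N=w2c(b);M=w2c(c,s)
print("rim top scene",proj(b,N,[530,247,235]),"bottom",proj(b,N,[530,247,160]))
im=np.hstack([cv2.resize(b["frame"][150:290,380:520],(400,400),interpolation=cv2.INTER_CUBIC),cv2.resize(c["frame"][0:400,120:520],(400,400))])
save("c4",im)
```

```text
[540.39929427 168.48989378 308.14364465] [ 1.79969065e+02 -1.14628727e-02 -8.34526480e+01]
rim top scene [499.74769136 199.15009793] bottom [482.28793795 227.45926693]
```

View pics/c4.png

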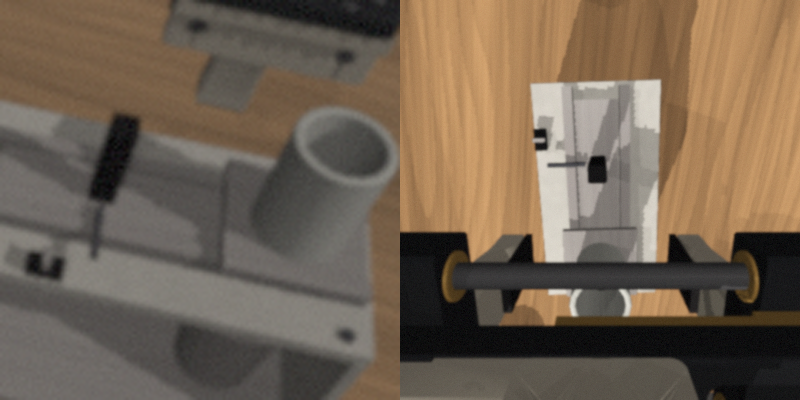

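The tube stands upright on the plate with its rim where home predicts (left panel, around (345,148)). In the right panel the pointer is at (567,163), the post at (597,170) and the clip at (540,139). I'll move lower over the post for the fine measurement.

Call:
apply_moves(rows="0.03 0 0.02 0 0 0 90;0.03 0 0.04 0 0 0 90;0.03 0 0.05 0 0 0 90;0.03 0 0.05 0 0 0 90;0.03 0 0.05 0 0 0 90")

```text
clock: 9.65
tool_pos: [544.2, 138.9, 259.1]
orientation: [-180.0, -0.0, -83.4]
ft_force: [0.3, 0.3, 0.2]
finger_gap: 78.7
finger_force: 0.0
```

Run:
```python
from h import *
import pickle
s=get_state();print(s["tool_pos"],s["orientation"])
c=capture("wrist");pickle.dump((s,c),open("w5.pkl","wb"))
im=c["frame"][100:260,210:370];save("c5",im,3.75)
```

```text
[544.220975   138.85152987 259.0789783 ] [-1.79974959e+02 -1.85471188e-02 -8.34092254e+01]
```

View pics/c5.png

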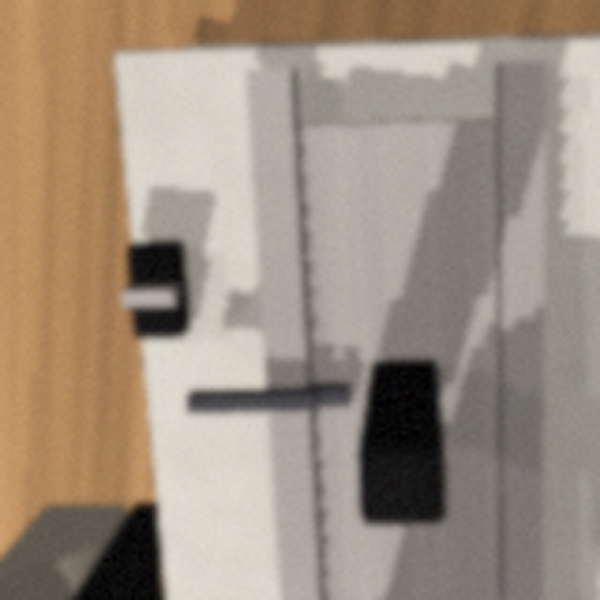

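Run:
```python
from h import *
import pickle
s,c=pickle.load(open("w5.pkl","rb"));M=w2c(c,s)
P=lambda u,v,z: onz(c,M,210+u/3.75,100+v/3.75,z)[:2]
tip,base,rn,rf=P(189,401,155),P(348,393,155),P(178,297,155),P(124,299,155)
post=P(403,483,215);g1,g2=P(297,75,152),P(325,600,152);e1,e2=P(115,52,140),P(160,560,140)
l=P(362,500,215);r=P(444,500,215);print("w",np.linalg.norm(l-r))
for n,d in(("ptr",tip-base),("guide",np.r_[0,0]+(g1-g2)),("edge",e1-e2),("sp-post",post-[529.9,246.9])):
    print(n,np.degrees(np.arctan2(d[1],d[0])).round(2))
print(tip,rn,post)
for y in(6.5,7.2,8):
    a=np.radians(y);Y=np.array([-np.sin(a),np.cos(a)]);X=np.array([np.cos(a),np.sin(a)])
    print(y,"travel",(tip-rn)@Y,"dx",(rn-tip)@X,"tip-post",(tip-post)@X,(tip-post)@Y)
```

```text
w 14.967854972057369
ptr 9.65
guide -81.79
edge -82.22
sp-post -82.09
[595.29094248 145.30173549] [599.31868357 120.78308043] [545.13692443 137.17930311]
6.5 travel 24.816998838186617 dx 1.2262596346029797 tip-post 50.75110623648602 2.3926241769105028
7.2 travel 24.83012795211694 dx 0.922978822895621 tip-post 50.77654935576291 1.7724193072749017
8 travel 24.840594407570183 dx 0.5762061303089604 tip-post 50.796346699315094 1.0632951998423248
```

The crop shows the pointer tip at (189,401), the ridge's near end at (178,297) and the post top around (403,483). The stand yaw is 8° and the travel needed about 25 mm. Now gripping the post.

Call:
apply_moves(rows="0.002 -0.002 0.01 0 0 -1.4 70;0.002 -0.002 0.03 0 0 -1.4 60;0.002 -0.002 0.05 0 0 -1.4 60;0.002 -0.002 0.06 0 0 -1.4 60;0.002 -0.002 0.064 0 0 -1.4 60")

```text
clock: 10.2
tool_pos: [545.8, 136.3, 193.5]
orientation: [179.9, -0.0, -82.0]
ft_force: [0.0, 0.1, 0.5]
finger_gap: 52.9
finger_force: 0.0
```

Call:
apply_moves(rows="0 0 0 0 0 0 40;0 0 0 0 0 0 25;0 0 0 0 0 0 15;0 0 0 0 0 0 10;0 0 0 0 0 0 10", newtons=45)

```text
clock: 10.7
tool_pos: [546.2, 136.5, 195.0]
orientation: [-180.0, 0.0, -82.1]
ft_force: [0.5, -0.0, 0.1]
finger_gap: 17.9
finger_force: 0.0
```

Call:
apply_moves(rows="0 0 0 0 0 0 10;0 0 0 0 0 0 10;0 0 0 0 0 0 10;0 0 0 0 0 0 10", newtons=45)

```text
clock: 11.1
tool_pos: [546.8, 136.7, 195.0]
orientation: [-179.9, 0.0, -82.1]
ft_force: [5.3, -0.9, 0.7]
finger_gap: 15.8
finger_force: 45.0
```

Call:
apply_moves(rows="0.005 0 0 0 0 0 10;0.01 0 0 0 0 0 10;0.015 0 0 0 0 0 10;0.02 0 0 0 0 0 10;0.024 0 0 0 0 0 10")

```text
clock: 11.6
tool_pos: [550.1, 113.5, 195.0]
orientation: [-179.9, 0.1, -82.0]
ft_force: [4.2, 4.5, 1.1]
finger_gap: 15.8
finger_force: 45.0
```

Call:
apply_moves(rows="0.001 0 0 0 0 0 10;0.001 0 0 0 0 0 10;0.001 0 0 0 0 0 10;0.001 0 0 0 0 0 10")

```text
clock: 12.0
tool_pos: [550.3, 112.7, 195.0]
orientation: [-179.9, 0.1, -82.0]
ft_force: [4.7, 4.5, 0.1]
finger_gap: 15.5
finger_force: 45.0
```

Run:
```python
from h import *
import pickle
s=get_state();print(s["tool_pos"],s["orientation"])
c=capture("wrist");b=capture("scene");pickle.dump((s,c,b),open("w6.pkl","wb"))
M=w2c(c,s);print(proj(c,M,[599.3-5,120.8,155]),proj(b,w2c(b),[599,121,155]))
im=np.hstack([cv2.resize(c["frame"][140:260,200:320],(480,480),interpolation=cv2.INTER_CUBIC),cv2.resize(b["frame"][190:270,370:423],(318,480),interpolation=cv2.INTER_CUBIC)]);save("c6",im)
```

```text
[550.25636055 112.66533449 195.01842375] [-1.79882709e+02  8.86817771e-02 -8.20413631e+01]
[251.94622618 235.9217127 ] [396.86775477 235.06674238]
```

View pics/c6.png

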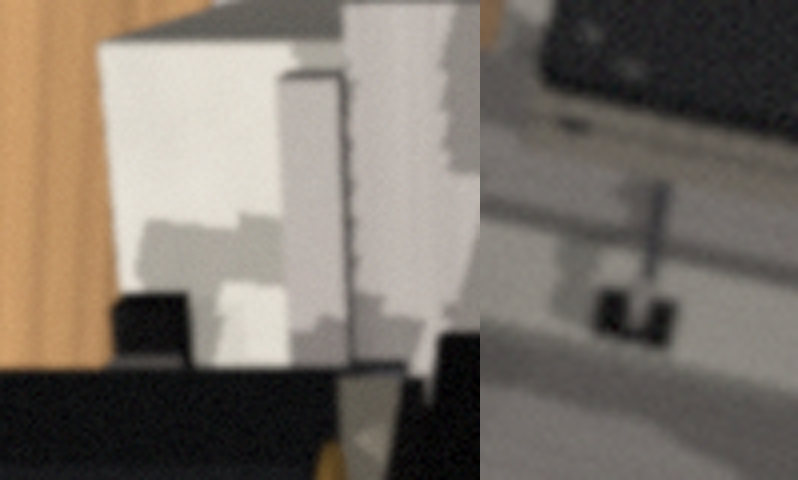

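```bash
cat > al.py <<'E'
from h import *
fs=[capture("scene") for _ in range(6)];c=fs[0];N=w2c(c)
g=np.mean([cv2.cvtColor(f["frame"],cv2.COLOR_RGB2GRAY).astype(float) for f in fs],0)
a=np.radians(8);X=np.array([np.cos(a),np.sin(a),0]);Y=np.array([-np.sin(a),np.cos(a),0]);m0=np.array([599.3,120.8,155])
# rectified strip at z=155: rows = stand x offset from mark, cols = stand y offset
xs=np.arange(-40,16,1.);ys=np.arange(-20,20.1,.5)
uv=np.array([[proj(c,N,m0+x*X+y*Y) for y in ys] for x in xs],np.float32)
S=cv2.remap(g.astype(np.float32),uv[...,0],uv[...,1],cv2.INTER_CUBIC)
np.save("S.npy",S);cv2.imwrite("pics/al.png",cv2.resize(np.clip(S*1.5,0,255).astype(np.uint8),None,fx=8,fy=10,interpolation=cv2.INTER_CUBIC))
print("dark min by x:",[(int(x),float(ys[r.argmin()]),int(r.min())) for x,r in zip(xs[::2],S[::2])])
E
python3 al.py
```

```text
dark min by x: [(-40, 5.0, 98), (-38, -8.5, 99), (-36, 0.5, 98), (-34, 0.5, 89), (-32, 0.5, 78), (-30, 0.5, 67), (-28, 0.5, 63), (-26, 1.0, 64), (-24, 0.5, 62), (-22, 1.0, 64), (-20, 1.0, 63), (-18, 1.0, 63), (-16, 1.0, 61), (-14, 1.0, 60), (-12, 1.5, 60), (-10, 1.5, 60), (-8, 1.5, 61), (-6, 1.5, 67), (-4, 1.5, 74), (-2, 1.5, 76), (0, 1.5, 82), (2, 1.5, 96), (4, -18.0, 102), (6, -4.0, 92), (8, -5.5, 54), (10, -5.5, 24), (12, -6.0, 14), (14, -6.0, 18)]
```

View pics/al.png

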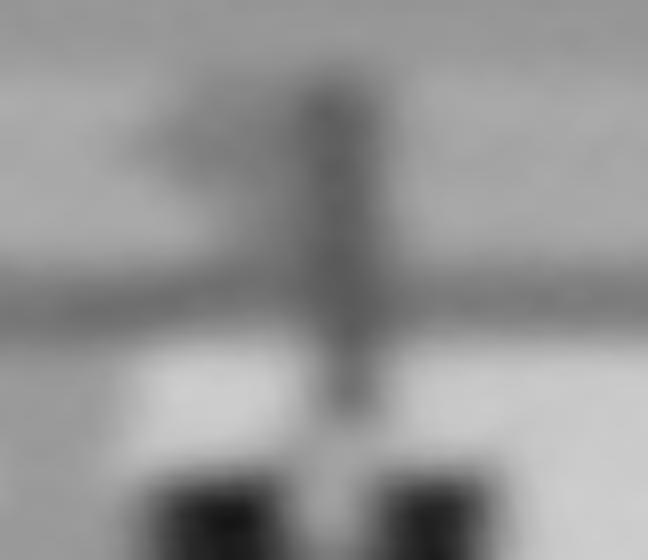

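In this rectified strip (16 px per mm), the pointer reaches its tip at column about 350 and the ridge lies at about 323. The gate is about 1.7 mm short, so I'll pull slightly more.

Call:
apply_moves(rows="0.001 0 0 0 0 0 10;0.0017 0 0 0 0 0 10;0.0017 0 0 0 0 0 10;0.0017 0 0 0 0 0 10;0.0017 0 0 0 0 0 10")

```text
clock: 12.9
tool_pos: [550.5, 111.0, 195.0]
orientation: [-179.9, 0.1, -82.0]
ft_force: [4.5, 4.4, 0.7]
finger_gap: 15.4
finger_force: 45.0
```

```bash
cat >> al.py <<'E'
def cen(r,w): w=np.clip(w,0,None); return (r*w).sum()/w.sum()
for x in(-14,-10,-6,-4,-2): # pointer dark centroid
    r=S[int(x+40)]; k=abs(ys-ys[(abs(ys)<5).nonzero()[0]][r[abs(ys)<5].argmin()])<3.5; print("ptr",x,cen(ys[k],r[k].max()-r[k]).round(2))
for x in(9,11,13):
    r=S[int(x+40)]; k=abs(ys)<4; print("ridge",x,cen(ys[k],r[k]-np.percentile(r[k],30)).round(2))
s=get_state();print(s["tool_pos"],s["finger_force"],s["ft_force"])
E
python3 al.py
```

```text
dark min by x: [(-40, -3.5, 98), (-38, -1.5, 99), (-36, -0.5, 97), (-34, -1.0, 91), (-32, -1.0, 78), (-30, -1.0, 66), (-28, -1.0, 62), (-26, -1.0, 61), (-24, -1.0, 59), (-22, -1.0, 60), (-20, -1.0, 62), (-18, -1.0, 64), (-16, -1.0, 63), (-14, -1.0, 61), (-12, -0.5, 59), (-10, -0.5, 61), (-8, 0.0, 63), (-6, 0.0, 67), (-4, 0.0, 73), (-2, 0.0, 78), (0, -0.5, 83), (2, -0.5, 94), (4, -18.5, 102), (6, -3.5, 92), (8, -5.5, 54), (10, -5.0, 24), (12, -7.0, 18), (14, -7.0, 18)]
ptr -14 -1.18
ptr -10 -0.25
ptr -6 0.16
ptr -4 0.12
ptr -2 -0.01
ridge 9 0.4
ridge 11 0.4
ridge 13 0.44
[550.48190192 111.0295979  194.97721678] 44.996888637542725 [4.6863251  3.60626646 1.34655769]
```

View pics/al.png

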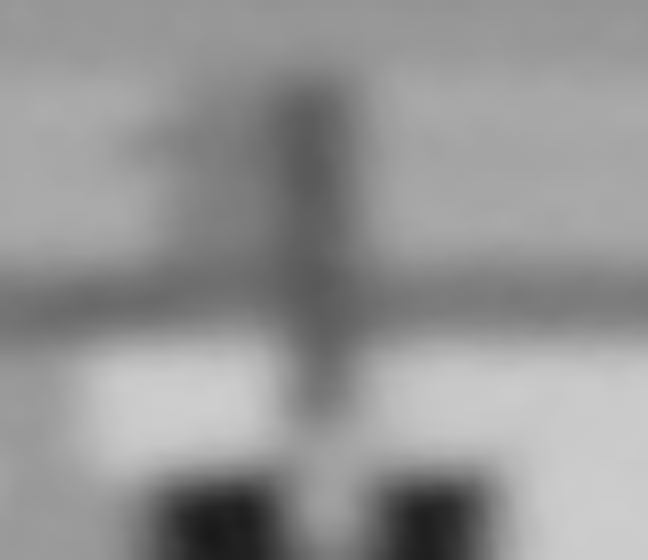

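The pointer (column 322–326) now runs into the ridge (about 325), and the post is still gripped at 45 N. Handing in.

```bash
python3 -c "
from rig import sign_off
print(sign_off())"
```

```text
the job is handed in; nothing more can be done
None
```

The tube is home on the spigot, and the gate was then pulled until its pointer met the clip's ridge (within about 0.5 mm by camera); I handed in at about 13 s with the post still gripped at 45 N.

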